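Open the hob cover and slide the saucepan onto the keep-warm ring

TASK

The potatoes are cooked: swing the metal cover on the hob fully open until it rests on its stop, then slide the saucepan smoothly across the hob from the red ring so that it sits centred in the white ring that the cover was hiding. Keep the pan flat on the hob all the way, never lifted, tipped or knocked, leave the cover open, and do not disturb the bottle, jar and mug.

Things in the scene. Friction and masses are not known exactly. Their poses are not given: they have to be found in the camera images.
- hob: Portable two-ring induction hob, black glass top on a steel case, fixed. 300 mm (x) by 460 mm (y), 60 mm high; origin at the centre of its underside on the table; +x points to the hob's back, away from the robot, z up. The flat top is at z = +60 mm. The two rings lie side by side along its y, 205 mm apart; which side is which varies.
- red_ring (a point): Centre of the red ring (cross in the middle, 170 mm outer diameter, printed flat) on the hob's top, where the pan stands at first.
- white_ring (a point): Centre of the white ring (cross in the middle, 170 mm outer diameter, printed flat) on the hob's top, hidden under the closed cover: the place the pan must go to.
- cover (a joint): Opening angle of the cover, rad: 0 = closed, lying level over the white ring; 1.75 = leaning back a little past upright, on its stop. The hinge is stiff (about 0.5 N m): the cover stays at any angle where it is left, and may start slightly ajar. The cover is an aluminium plate 182 mm (hob x) by 180 mm (hob y), 6 mm thick, 0.3 kg, hinged at its back edge.
- cover_hinge (a point): Middle of the cover's hinge axis: 100 mm behind the white ring's centre (along the hob's +x), 15 mm above the hob's top, in the middle of the plate's thickness. The axis runs along the hob's y. The plate runs from 8 to 190 mm from the axis. Its axes turn with the cover: -x runs along the plate to the free edge, z is the plate's outer (upper when shut) side.
- cover_bar (a point): Middle of the black round handle bar on the cover, 10 mm thick, along the hob's y, 80 mm clear between its two posts, its centre line 43 mm off the plate's middle plane (40 mm off its upper face) and 170 mm from the hinge axis along the plate. Turns with the cover.
- pan: Steel saucepan with potatoes (fixed inside), loose, 0.4 to 0.9 kg. Straight round wall 140 mm outer diameter, 70 mm high, 3 mm wall; origin at the centre of its underside, z up. A straight black handle 20 mm wide and 14 mm thick runs along the pan's own -x, from 84 to 209 mm from the centre, its middle 58 mm above the pan's underside; it points roughly to the robot at first.
- oil: Bystander: green glass oil bottle, 62 mm diameter, 200 mm high, origin at the centre of its underside.
- spice: Bystander: amber spice jar with a red cap, 60 mm diameter, 90 mm high, origin at the centre of its underside.
- mug: Bystander: blue mug, 76 mm diameter, 85 mm high, origin at the centre of its underside, handle along its +y.

How it is judged:
On the way, in this order (a step that is already met when the one before it is completed fails the run):
1. the cover is swung fully open against its stop (over 1.66 rad), the pan still on the red ring (within 40 mm) (value of joint cover above 1.66 rad and horizontal distance between pan and red_ring below 0.04 m), for 0.2 s.
2. the pan stands flat inside the white ring (centres within 15 mm) (horizontal distance between pan and white_ring below 0.015 m and angle between pan's own z axis and vertical below 0.05 rad and z of pan in the frame of hob between 0.056 and 0.064 m), for 0.2 s.
At the end, for the whole second after the job is handed in: The pan stands flat and still on the hob, its centre within 15 mm of the white ring's centre (its base inside the ring's outer edge), and the cover is open on its stop (over 1.66 rad) (all of step 2 and value of joint cover above 1.66 rad and linear speed of pan below 0.02 m/s); the robot touches nothing.
It fails at once if the pan is lifted more than 6 mm off the hob (z of pan in the frame of hob above 0.066 m).
It fails at once if the pan tips by more than 0.15 rad or falls off the hob (angle between pan's own z axis and vertical above 0.15 rad or z of pan in the frame of hob below 0.05 m).
It fails at once if the pan is knocked along faster than 0.4 m/s (linear speed of pan above 0.4 m/s).
It fails at once if the bottle, the jar or the mug is shoved more than 30 mm or knocked over (distance of any of oil, spice, mug from where it was at the start of the episode above 0.03 m or angle between any of oil, spice, mug's own z axis and vertical above 0.35 rad).
It also fails if it takes over 64 s, if anything falls off the work surface, if the arm or the gripper's body presses on something with over 40 N, if the wrist force passes 120 N, or if a joint passes its speed limit or range.

ROBOT

A 6-joint arm with a two-finger parallel gripper is mounted at the origin on the work surface. World frame = base frame: x ahead of the robot, y to its left, z up, the work surface at z = 0. Lengths are in m, angles in rad, forces in N, time in s.
With the tool pointing down it reaches from about 0.425 to 0.95 m from the base axis. Payload 3.5 kg.
Tool frame: the origin (TCP) lies midway between the tips of the shut fingers; the grasp point (between the pads) lies 19 mm behind it (robot.grip_depth is the distance from the TCP to the grasp point, in m); z points along the fingers, y is the line along which they close (so a half turn about z gives the same grasp; the last joint's range is limited). The gripper opens to 85 mm and grips with 20 to 120 N. Pads are 22 mm wide; open, the fingers measure 114 mm over their backs; the gripper's body (76 mm by 85 mm) begins 54 mm behind the grasp point. The pads swing forward as they close: fully open they stand 13 mm farther back than shut.
Start: joints at [-1.354, 0.286, 1.577, -0, 1.279, -0.15], TCP at [0.242, -0.63, 0.231] pointing down, gripper open.
Joint ranges: [-2.77, 2.77], [-0.9, 2.22], [0.21, 2.48], [-1.53, 4.67], [0.24, 2.81], [-2.84, 2.84]. Speed limits (rad/s): [2.79, 2.79, 3.14, 3.14, 3.14, 3.14].

INTERFACE

Orientations are given as [roll, pitch, yaw] about the fixed x, y, z axes, in that order (R = Rz(yaw) Ry(pitch) Rx(roll)).
In Python, from rig import robot gives the robot as it stands.
- The arm moves only by the shell command python3 -m inch 'ROWS'. ROWS is JSON, a list of rows, each an object with "translation": the shift along the world's x, y, z normalised to -1 to 1, where 1 is 0.25 m, a list of three; "rotation": the turn, a rotation vector about the world's x, y, z normalised to -1 to 1, where 1 is 120 degrees, a list of three; "claw": the finger opening in mm, from 0 to 85.4. In form: [{"translation": [tx, ty, tz], "rotation": [ax, ay, az], "claw": claw}, ...]. A call has 1 to 20 rows; each row is the pose to reach, as a shift and turn from the pose commanded when the call began; what a row does not reach only later rows make up. A row lasts 1/12 s, in which the tool goes at most 41.7 mm and 7.16 degrees, less where a joint would pass 70% of its speed; a pose out of reach is approached as far as the arm can. A call with a number of a shift or a turn outside -1 to 1 is refused whole. A call with a gripper value outside its range is refused whole. The fingers move at their own pace and stop on an object; the grip force is fixed at half the most. Time passes only in rows, so rows that repeat a pose let the fingers close. It gives the time, the measured TCP pose, the force, the opening and the grip force at its end, in the units of the state.
- robot.read_state(): the state, without advancing time (a new reading comes with each control period).
- robot.snapshot(name): name is "scene" or "top" or "wrist"; returns (picture, depth): 420x560x3 uint8, red, green, blue; 420x560 float32, m along the optical axis (not along the pixel's ray), 0 where there is no reading.
- robot.calibration(name): a dict with "fovy" (degrees; the focal length in pixels is half the picture's height over the tangent of half this angle, whatever the lens; pixels are square), "cx", "cy" (the principal point, pixels), "R" (3x3) and "t" (3): a world point X has camera coordinates R X + t. Camera axes: x right, y down, z forward; pixel columns grow to the right and rows downward; lengths in m; the calibration is good to about 2 mm. A picture is of the moment at which its call begins: read the wrist's pose just before it. calibration takes no time and is no camera call; for the wrist camera it gives the pose at the moment of the call.
- robot.sign_off(): hands the job in; it is judged then, once.
The state is a dict: "time_s": time; "joint_pos": joint angles; "joint_vel": joint speeds; "effort": joint torques, N m; "position": TCP position; "ee_rot": TCP orientation; "ft_force": force on the tool from outside, world axes, zero at the start; "torque": the same for the moment, N m; "width": finger opening in m; "grasp_force": force on a finger pad.
Only numpy, scipy, OpenCV 4.12 (cv2) and the standard library are available. Lean on these libraries where they do the work, as an engineer would, in place of code of your own. Each camera call takes 0.05 s, during which the arm holds its last target. There are 200 camera calls.

## Working session

There is one attempt and no reset: what is moved stays moved. The work goes in short steps, Python scripts to look and compute and a shell command to move; the robot and the scene stay as the last step left them, time stands still between calls to the robot, and variables do not carry over. Pictures are saved under pics/ and viewed, at most 10 in all, crops included, and the job is handed in when it is done.

```bash
ls; mkdir -p pics
python3 - <<'E'
from rig import robot
import numpy as np, cv2
for n in ("scene","top"):
    im,d=robot.snapshot(n); c=robot.calibration(n)
    cv2.imwrite(f"pics/{n}0.png",im[:,:,::-1]); np.savez(f"{n}0.npz",im=im,d=d,**c)
    print(n,c)
print(robot.read_state())
E
```

```text
pics
scene {'fovy': 55.09160357611645, 'cx': 279.5417492570685, 'cy': 212.98478135480119, 'R': array([[ 0.80011847,  0.59982593,  0.00439075],
       [ 0.44321246, -0.58624493, -0.67814424],
       [-0.40419444,  0.54454177, -0.73491572]]), 't': array([-0.48613976, -0.1604506 ,  1.36817858])}
top {'fovy': 54.97002669916509, 'cx': 279.07000034744414, 'cy': 208.5012489219404, 'R': array([[ 0.0110142 , -0.99958079,  0.02677568],
       [-0.9974922 , -0.01285553, -0.06959918],
       [ 0.06991422, -0.02594196, -0.99721563]]), 't': array([-5.90725176e-05,  6.23221322e-01,  1.01399739e+00])}
{'time_s': 0.1, 'joint_pos': array([-1.35399206e+00,  2.87090745e-01,  1.57804591e+00, -2.90762483e-07,
        1.27861884e+00, -1.49987362e-01]), 'joint_vel': array([-0.00104232, -0.00318138, -0.00398854,  0.00045806,  0.00060538,
       -0.00032232]), 'effort': array([ 6.10716379e-04, -4.07296085e+01, -2.93700528e+01, -1.34604088e-04,
        3.39874954e-03,  5.93367275e-06]), 'position': array([ 0.2419741 , -0.62949024,  0.23006811]), 'ee_rot': array([-3.13945406e+00, -3.22907837e-04,  3.66791370e-01]), 'ft_force': array([ 0.1350299 ,  0.66431354, -0.21904311]), 'torque': array([-0.03316297,  0.00743838, -0.02482704]), 'grasp_force': 0.0, 'width': 0.085095041540168}
```

View pics/scene0.png

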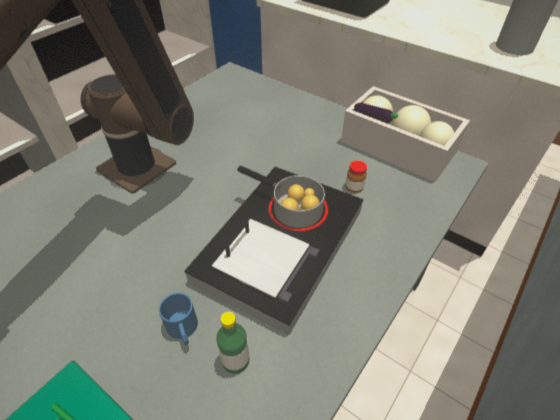

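View pics/top0.png

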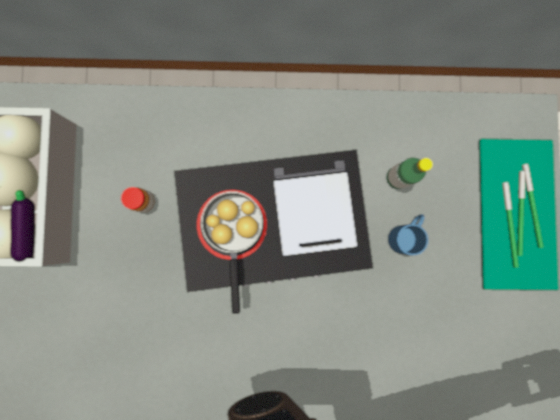

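The scene view shows the pan at about (300,200) and the cover to its lower left, with the bar at (238,240). In the top view the hob's corners are about (175,171), (357,151), (372,268) and (188,291). The pan centre is at (232,224), with its handle running to (236,310), and the bar is at (320,242).

```bash
cat > h.py <<'E'
import numpy as np, cv2
def load(n):
    z=np.load(n); return dict(z)
def K(c): return 210/np.tan(np.radians(float(c['fovy']))/2)
def rays(c,uv):
    uv=np.atleast_2d(uv).astype(float); f=K(c)
    d=np.c_[(uv[:,0]-c['cx'])/f,(uv[:,1]-c['cy'])/f,np.ones(len(uv))]
    return -c['R'].T@c['t'], d@c['R']
def onplane(c,uv,z):
    o,d=rays(c,uv); return o+d*((z-o[2])/d[:,2])[:,None]
def cloud(c):
    v,u=np.nonzero(c['d']>0); o,d=rays(c,np.c_[u,v]); return u,v,o+d*c['d'][v,u][:,None]
def tri(c1,p1,c2,p2):
    P=[np.diag([K(c),K(c),1])@np.c_[c['R'],c['t']] for c in (c1,c2)]
    a=[np.array(p,float)-[c['cx'],c['cy']] for c,p in((c1,p1),(c2,p2))]
    X=cv2.triangulatePoints(P[0],P[1],a[0],a[1])[:,0]; return X[:3]/X[3]
def big(m):
    cs,_=cv2.findContours(m.astype(np.uint8),cv2.RETR_EXTERNAL,cv2.CHAIN_APPROX_NONE); return max(cs,key=cv2.contourArea)[:,0]
E
python3 - <<'E'
from h import *
np.set_printoptions(precision=4,suppress=True)
t=load('top0.npz'); s=load('scene0.npz')
for n,c in(('top',t),('scene',s)):
    im=c['im'].astype(int); u,v,X=cloud(c); c['X']=np.zeros((420,560,3)); c['X'][v,u]=X
    hsv=cv2.cvtColor(c['im'],cv2.COLOR_RGB2HSV)
    box=np.zeros((420,560),bool)
    if n=='top': box[130:320,165:380]=1
    else: box[150:340,180:370]=1
    blk=(im.max(2)<60)&box
    Z=c['X'][:,:,2]
    print(n,'hob glass depth z',np.percentile(Z[blk],[10,50,90]))
    top=(np.abs(Z-0.06)<.006)&box
    P=c['X'][top]; r=cv2.minAreaRect(P[:,:2].astype(np.float32)); print(' hob rect (depth)',r)
    red=(hsv[:,:,1]>150)&((hsv[:,:,0]<6)|(hsv[:,:,0]>174))&box&(im[:,:,0]>100)
    q=big(red); p=onplane(c,q,.06)[:,:2].astype(np.float32); print(' red circle',cv2.minEnclosingCircle(p),red.sum())
    wh=(im.min(2)>170)&box; q=big(wh); p=onplane(c,q,.078)[:,:2].astype(np.float32)
    print(' cover rect',cv2.minAreaRect(p),'depth z',np.percentile(Z[wh],[5,50,95]))
    W=c['X'][wh]; A=np.c_[W[:,:2],np.ones(len(W))]; k=np.linalg.lstsq(A,W[:,2],rcond=None)[0]; print(' cover plane',k)
    # pan rim / handle by depth height
    hm=(Z>.1)&(Z<.14)&box&(im.max(2)<70); print(' dark high pts',hm.sum())
    for lab in range(1,(cc:=cv2.connectedComponentsWithStats(hm.astype(np.uint8)))[0]):
        if cc[2][lab,4]>15:
            Q=c['X'][cc[1]==lab]; print('  ',cc[2][lab],Q.min(0),Q.max(0),np.median(Q,0))
t_=t['X'];box=np.zeros((420,560),bool);box[180:265,190:275]=1
m=box&(t_[:,:,2]>.12)&(t_[:,:,2]<.136); print('rim',cv2.minEnclosingCircle(t_[m][:,:2].astype(np.float32)),np.median(t_[m],0))
for nm,h,lo in(('oil',(60),0),):pass
im=t['im']
for nm,b in(('oil',(380,150,440,200)),('mug',(385,210,430,260)),('spice',(115,180,160,215))):
    Q=t_[b[1]:b[3],b[0]:b[2]].reshape(-1,3); Q=Q[Q[:,2]>.04]; print(nm,Q.min(0),Q.max(0))
E
```

```text
top hob glass depth z [0.0581 0.0605 0.0634]
 hob rect (depth) ((0.5943737030029297, 0.02197261154651642), (0.30073490738868713, 0.46064314246177673), 7.7241034507751465)
 red circle ((0.5742924213409424, 0.09153324365615845), 0.07804513722658157) 423
 cover rect ((0.6088799238204956, -0.07810653746128082), (0.1810847818851471, 0.18042564392089844), 7.755293846130371) depth z [0.0661 0.0785 0.0817]
 cover plane [ 0.0487 -0.0268  0.0464]
 dark high pts 448
   [302 240  38   6  49] [ 0.5325 -0.1295  0.1205] [ 0.5449 -0.0436  0.1273] [ 0.5376 -0.0872  0.1236]
   [230 259  10  54 399] [0.3797 0.0995 0.1161] [0.4991 0.1209 0.1303] [0.4472 0.1088 0.1253]
scene hob glass depth z [0.0579 0.0601 0.0627]
 hob rect (depth) ((0.5963719487190247, 0.004130721092224121), (0.3018651306629181, 0.7142121195793152), 7.648502826690674)
 red circle ((0.6315228939056396, 0.3813600242137909), 0.03300260752439499) 447
 cover rect ((0.6102851629257202, -0.0809113010764122), (0.18013811111450195, 0.17767314612865448), 7.350179195404053) depth z [0.0757 0.0782 0.0807]
 cover plane [ 0.0482 -0.0073  0.0476]
 dark high pts 345
   [238 167  37  19 218] [0.3804 0.0936 0.1134] [0.5017 0.1215 0.1281] [0.4509 0.1028 0.123 ]
   [225 220  23  32 127] [ 0.5288 -0.1393  0.1007] [ 0.5508 -0.0439  0.1271] [ 0.5401 -0.0945  0.122 ]
rim ((0.5699915289878845, 0.11814267188310623), 0.08393648266792297) [0.5688 0.1162 0.1296]
oil [ 0.6802 -0.3348  0.0402] [ 0.7417 -0.2728  0.2047]
mug [ 0.5117 -0.3537  0.0402] [ 0.6119 -0.2774  0.089 ]
spice [0.6101 0.328  0.0402] [0.6693 0.3832 0.0951]
```

```bash
python3 -m inch '[{"translation":[0.4,0.72,0],"rotation":[0,0,0.3],"claw":60},{"translation":[0.4,0.72,0],"rotation":[0,0,0.3],"claw":60},{"translation":[0.4,0.72,0],"rotation":[0,0,0.3],"claw":60},{"translation":[0.4,0.72,0],"rotation":[0,0,0.3],"claw":60},{"translation":[0.4,0.72,0],"rotation":[0,0,0.3],"claw":60},{"translation":[0.4,0.72,0],"rotation":[0,0,0.3],"claw":60},{"translation":[0.4,0.72,0],"rotation":[0,0,0.3],"claw":60}]'
python3 -m inch '[{"translation":[0.4,0.72,0],"rotation":[0,0,0.339],"claw":60},{"translation":[0.4,0.72,0],"rotation":[0,0,0.339],"claw":60},{"translation":[0.4,0.72,0],"rotation":[0,0,0.339],"claw":60},{"translation":[0.4,0.72,0],"rotation":[0,0,0.339],"claw":60},{"translation":[0.4,0.72,0],"rotation":[0,0,0.339],"claw":60},{"translation":[0.4,0.72,0],"rotation":[0,0,0.339],"claw":60},{"translation":[0.4,0.72,0],"rotation":[0,0,0.339],"claw":60},{"translation":[0.4,0.72,0],"rotation":[0,0,0.339],"claw":60}]'
python3 - <<'E'
from rig import robot
import numpy as np, cv2
c=robot.calibration("wrist"); print(robot.read_state()['position'])
im,d=robot.snapshot("wrist"); cv2.imwrite("pics/w1.png",im[:,:,::-1]); np.savez("w1.npz",im=im,d=d,**c)
# refine pan from top view
from h import *
t=load('top0.npz'); u,v,X=cloud(t)
m=(X[:,2]>.124)&(X[:,2]<.137)&(np.hypot(X[:,0]-.57,X[:,1]-.118)<.085)&(X[:,0]>.53)
Q=X[m]; from scipy.optimize import least_squares
r=least_squares(lambda p:np.hypot(Q[:,0]-p[0],Q[:,1]-p[1])-.0685,[.57,.118],loss='soft_l1',f_scale=.002); print('pan',r.x,m.sum(),np.sqrt(2*r.cost/m.sum()))
m=(X[:,2]>.11)&(X[:,2]<.135)&(X[:,0]<.485)&(X[:,0]>.37)&(abs(X[:,1]-.11)<.03)
H=X[m]; print('handle line',np.polyfit(H[:,0],H[:,1],1),H.min(0),H.max(0))
E
```

```text
time_s: 0.68
position: [0.343, -0.4481, 0.231]
ee_rot: [-3.141, -0.0, 0.998]
ft_force: [-0.6, -0.7, 0.2]
width: 0.0599
grasp_force: 0.0
time_s: 1.35
position: [0.442, -0.2709, 0.2312]
ee_rot: [-3.141, 0.0, 1.702]
ft_force: [-0.3, -1.1, -0.1]
width: 0.0598
grasp_force: 0.0
[ 0.44201683 -0.2709119   0.2312039 ]
pan [0.58416812 0.11779775] 219 0.0009788159910712611
handle line [0.06419476 0.08035924] [0.37718605 0.09604049 0.11613561] [0.48341956 0.12078363 0.13027267]
```

View pics/w1.png

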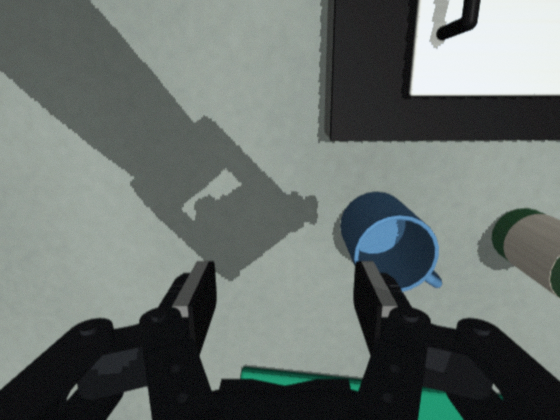

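The wrist picture shows the cover's bar end at (445,35), the mug at (395,250) and the bottle at the right, both clear of the path. Next I hover over the bar and measure its height from the wrist.

```bash
python3 -m inch '[{"translation":[0.388,0.727,-0.04],"rotation":[0,0,0],"claw":60},{"translation":[0.388,0.727,-0.04],"rotation":[0,0,0],"claw":60},{"translation":[0.388,0.727,-0.04],"rotation":[0,0,0],"claw":60},{"translation":[0.388,0.727,-0.04],"rotation":[0,0,0],"claw":60},{"translation":[0.388,0.727,-0.04],"rotation":[0,0,0],"claw":60},{"translation":[0.388,0.727,-0.04],"rotation":[0,0,0],"claw":60},{"translation":[0.388,0.727,-0.04],"rotation":[0,0,0],"claw":60},{"translation":[0.388,0.727,-0.04],"rotation":[0,0,0],"claw":60}]'
python3 - <<'E'
from rig import robot
import numpy as np, cv2
print(robot.read_state()['position'])
c=robot.calibration("wrist"); im,d=robot.snapshot("wrist"); cv2.imwrite("pics/w2.png",im[:,:,::-1]); np.savez("w2.npz",im=im,d=d,**c)
E
```

```text
time_s: 2.07
position: [0.539, -0.0897, 0.2211]
ee_rot: [-3.141, 0.0, 1.703]
ft_force: [-0.3, -0.3, 0.7]
width: 0.06
grasp_force: 0.0
[ 0.53900629 -0.08973949  0.2210762 ]
```

View pics/w2.png

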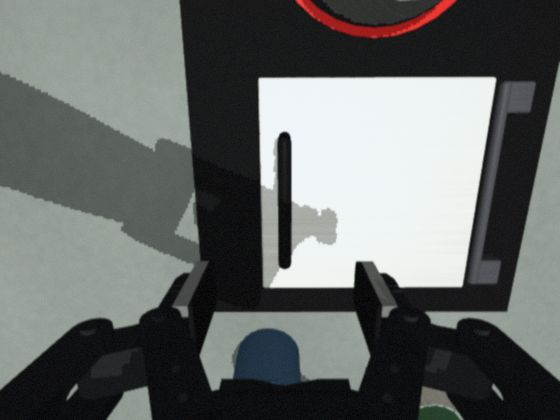

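The bar runs from (285,132) to (285,268), in line with the middle between the fingers. Next I triangulate its height and middle.

Run:
```python
from h import *
np.set_printoptions(precision=4,suppress=True)
w=load('w2.npz');t=load('top0.npz');s=load('scene0.npz')
def bar(c,b):
    g=c['im'].max(2).astype(int)<70; m=np.zeros_like(g); m[b[1]:b[3],b[0]:b[2]]=g[b[1]:b[3],b[0]:b[2]]
    r=cv2.minAreaRect(big(m).astype(np.float32)); return r
rw=bar(w,(268,115,305,285)); rt=bar(t,(295,234,345,250)); print(rw,rt)
print('bar mid',tri(w,rw[0],t,rt[0]))
m=np.zeros((420,560),bool); m[125:275,279:292]=1
u,v,X=cloud(w); k=m[v,u]&(X[:,2]>.11); print('wrist depth bar',np.median(X[k],0),np.percentile(X[k][:,2],90))
# cover plane from wrist
k=(u>310)&(u<460)&(v>90)&(v<270); A=np.c_[X[k][:,:2],np.ones(k.sum())]; print(np.linalg.lstsq(A,X[k][:,2],rcond=None)[0],np.median(X[k],0))
H=np.array([.7071,-.0663,.075]);a=np.radians(7.7);hx=np.array([np.cos(a),np.sin(a),0]);B0=None
for th in np.arange(0,1.76,.125).tolist()+[1.75]:
    p=H+hx*(-.17*np.cos(th)+.043*np.sin(th))+np.array([0,0,.17*np.sin(th)+.043*np.cos(th)])
    if B0 is None:B0=p;print(p)
    print('%.3f'%th,((p-B0)/.25).round(3))
```

```text
((283.9999694824219, 199.99996948242188), (133.99996948242188, 11.999998092651367), 90.0) ((320.52313232421875, 242.6846466064453), (1.2403473854064941, 37.334449768066406), 82.87498474121094)
bar mid [ 0.538  -0.0889  0.105 ]
wrist depth bar [ 0.5381 -0.0848  0.1233] 0.12435901556496351
[-0.0438 -0.009   0.1064] [ 0.6188 -0.0682  0.0788]
[ 0.5386 -0.0891  0.118 ]
0.000 [0. 0. 0.]
0.125 [0.027 0.004 0.083]
0.250 [0.063 0.009 0.163]
0.375 [0.109 0.015 0.237]
0.500 [0.164 0.022 0.305]
0.625 [0.227 0.031 0.365]
0.750 [0.297 0.04  0.417]
0.875 [0.373 0.05  0.46 ]
1.000 [0.453 0.061 0.493]
1.125 [0.537 0.073 0.516]
1.250 [0.623 0.084 0.528]
1.375 [0.71  0.096 0.528]
1.500 [0.796 0.108 0.518]
1.625 [0.881 0.119 0.498]
1.750 [0.962 0.13  0.466]
1.750 [0.962 0.13  0.466]
```

```bash
python3 -m inch '[{"translation":[-0.004,0.003,-0.1],"rotation":[0,0,0],"claw":60},{"translation":[-0.004,0.003,-0.2],"rotation":[0,0,0],"claw":60},{"translation":[-0.004,0.003,-0.3],"rotation":[0,0,0],"claw":50},{"translation":[-0.004,0.003,-0.4],"rotation":[0,0,0],"claw":50},{"translation":[-0.004,0.003,-0.488],"rotation":[0,0,0],"claw":40},{"translation":[-0.004,0.003,-0.488],"rotation":[0,0,0],"claw":30},{"translation":[-0.004,0.003,-0.488],"rotation":[0,0,0],"claw":0},{"translation":[-0.004,0.003,-0.488],"rotation":[0,0,0],"claw":0},{"translation":[-0.004,0.003,-0.488],"rotation":[0,0,0],"claw":0},{"translation":[-0.004,0.003,-0.488],"rotation":[0,0,0],"claw":0},{"translation":[-0.004,0.003,-0.488],"rotation":[0,0,0],"claw":0},{"translation":[-0.004,0.003,-0.488],"rotation":[0,0,0],"claw":0},{"translation":[-0.004,0.003,-0.488],"rotation":[0,0,0],"claw":0},{"translation":[-0.004,0.003,-0.488],"rotation":[0,0,0],"claw":0}]'
```

```text
time_s: 3.28
position: [0.5388, -0.089, 0.1007]
ee_rot: [3.14, 0.004, 1.706]
ft_force: [-1.5, -5.7, -0.7]
width: 0.0072
grasp_force: 58.7
```

```bash
python3 -m inch '[{"translation":[0.012,0.002,0.042],"rotation":[0,0,0],"claw":0},{"translation":[0.027,0.004,0.083],"rotation":[0,0,0],"claw":0},{"translation":[0.045,0.006,0.124],"rotation":[0,0,0],"claw":0},{"translation":[0.063,0.009,0.163],"rotation":[0,0,0],"claw":0},{"translation":[0.085,0.012,0.2],"rotation":[0,0,0],"claw":0},{"translation":[0.109,0.015,0.237],"rotation":[0,0,0],"claw":0},{"translation":[0.136,0.018,0.272],"rotation":[0,0,0],"claw":0},{"translation":[0.164,0.022,0.305],"rotation":[0,0,0],"claw":0},{"translation":[0.164,0.022,0.305],"rotation":[0,0,0],"claw":0}]'
python3 - <<'E'
from rig import robot
import cv2
a,_=robot.snapshot("scene")
cv2.imwrite("pics/s2.png",cv2.resize(a[120:340,140:420,::-1],None,fx=2,fy=2)); print(robot.read_state()['torque'])
E
```

```text
time_s: 4.03
position: [0.579, -0.0835, 0.1778]
ee_rot: [-3.139, 0.003, 1.706]
ft_force: [-4.7, -5.6, 3.6]
width: 0.0078
grasp_force: 59.0
[-0.79272951  0.79641686  0.00930896]
```

View pics/s2.png

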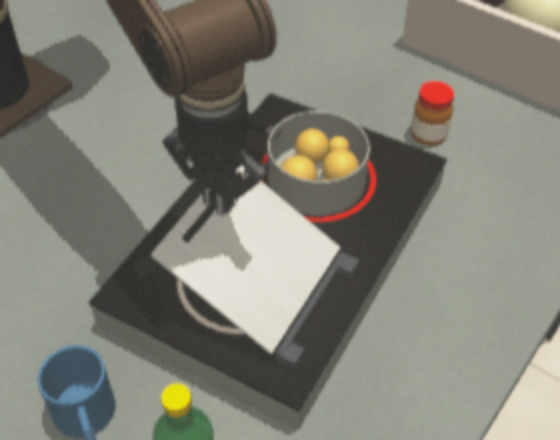

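The cover is rising with the bar in the grip at about (215,200) in the crop, and the white ring is appearing below it. I continue along the arc.

```bash
python3 -m inch '[{"translation":[0.031,0.004,0.031],"rotation":[0,0,0],"claw":0},{"translation":[0.063,0.009,0.06],"rotation":[0,0,0],"claw":0},{"translation":[0.097,0.013,0.087],"rotation":[0,0,0],"claw":0},{"translation":[0.133,0.018,0.112],"rotation":[0,0,0],"claw":0},{"translation":[0.171,0.023,0.134],"rotation":[0,0,0],"claw":0},{"translation":[0.209,0.028,0.155],"rotation":[0,0,0],"claw":0},{"translation":[0.249,0.033,0.173],"rotation":[0,0,0],"claw":0},{"translation":[0.289,0.039,0.188],"rotation":[0,0,0],"claw":0},{"translation":[0.331,0.045,0.2],"rotation":[0,0,0],"claw":0},{"translation":[0.373,0.051,0.211],"rotation":[0,0,0],"claw":0},{"translation":[0.373,0.051,0.211],"rotation":[0,0,0],"claw":0}]'
python3 -m inch '[{"translation":[0.043,0.006,0.007],"rotation":[0,0,0],"claw":0},{"translation":[0.086,0.011,0.012],"rotation":[0,0,0],"claw":0},{"translation":[0.129,0.017,0.013],"rotation":[0,0,0],"claw":0},{"translation":[0.173,0.023,0.012],"rotation":[0,0,0],"claw":0},{"translation":[0.216,0.029,0.008],"rotation":[0,0,0],"claw":0},{"translation":[0.259,0.035,0.002],"rotation":[0,0,0],"claw":0},{"translation":[0.302,0.041,-0.007],"rotation":[0,0,0],"claw":0},{"translation":[0.344,0.046,-0.018],"rotation":[0,0,0],"claw":0},{"translation":[0.385,0.052,-0.033],"rotation":[0,0,0],"claw":0},{"translation":[0.425,0.057,-0.05],"rotation":[0,0,0],"claw":0},{"translation":[0.425,0.057,-0.05],"rotation":[0,0,0],"claw":0},{"translation":[0.425,0.057,-0.05],"rotation":[0,0,0],"claw":0}]'
python3 - <<'E'
from rig import robot
import cv2
a,_=robot.snapshot("scene")
cv2.imwrite("pics/s3.png",cv2.resize(a[120:340,140:420,::-1],None,fx=2,fy=2)); print(robot.read_state()['torque'])
E
```

```text
time_s: 5.0
position: [0.6738, -0.0707, 0.2322]
ee_rot: [3.139, 0.004, 1.705]
ft_force: [-1.5, -4.7, 6.2]
width: 0.0076
grasp_force: 62.1
time_s: 6.0
position: [0.7789, -0.0563, 0.219]
ee_rot: [3.141, 0.003, 1.705]
ft_force: [-2.7, -4.3, 3.9]
width: 0.0075
grasp_force: 63.0
[-0.66023334  0.5947711  -0.01647131]
```

View pics/s3.png

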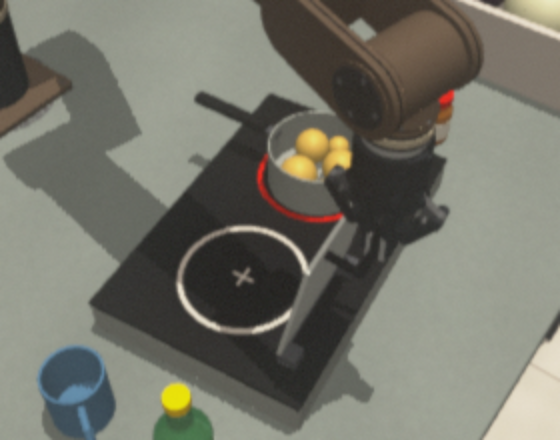

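The cover now stands open past upright, with its edge at about (320,280), and the white ring with its cross at (243,277) is uncovered. I nudge it onto the stop, release and rise.

```bash
python3 -m inch '[{"translation":[0.012,0.002,-0.005],"rotation":[0,0,0],"claw":0},{"translation":[0.024,0.003,-0.01],"rotation":[0,0,0],"claw":0},{"translation":[0.024,0.003,-0.01],"rotation":[0,0,0],"claw":0},{"translation":[0.024,0.003,-0.01],"rotation":[0,0,0],"claw":0}]'
python3 -m inch '[{"translation":[0,0,0],"rotation":[0,0,0],"claw":26},{"translation":[0,0,0],"rotation":[0,0,0],"claw":26},{"translation":[0,0,0],"rotation":[0,0,0],"claw":26},{"translation":[0,0,0],"rotation":[0,0,0],"claw":26},{"translation":[0,0,0.1],"rotation":[0,0,0],"claw":26},{"translation":[0,0,0.2],"rotation":[0,0,0],"claw":26},{"translation":[0,0,0.3],"rotation":[0,0,0],"claw":26},{"translation":[0,0,0.4],"rotation":[0,0,0],"claw":26},{"translation":[0,0,0.45],"rotation":[0,0,0],"claw":26},{"translation":[0,0,0.45],"rotation":[0,0,0],"claw":26}]'
```

```text
time_s: 6.38
position: [0.779, -0.0563, 0.2189]
ee_rot: [-3.125, 0.001, 1.705]
ft_force: [-24.4, -5.0, 15.7]
width: 0.0077
grasp_force: 64.4
time_s: 7.22
position: [0.7861, -0.0537, 0.3307]
ee_rot: [3.134, 0.002, 1.706]
ft_force: [-0.7, 0.3, 0.4]
width: 0.0265
grasp_force: 0.0
```

```bash
python3 -m inch '[{"translation":[-0.652,0.328,0],"rotation":[0,0,-0.39],"claw":60},{"translation":[-0.652,0.328,0],"rotation":[0,0,-0.39],"claw":60},{"translation":[-0.652,0.328,0],"rotation":[0,0,-0.39],"claw":60},{"translation":[-0.652,0.328,0],"rotation":[0,0,-0.39],"claw":60},{"translation":[-0.652,0.328,0],"rotation":[0,0,-0.39],"claw":60},{"translation":[-0.652,0.328,0],"rotation":[0,0,-0.39],"claw":60},{"translation":[-0.652,0.328,0],"rotation":[0,0,-0.39],"claw":60},{"translation":[-0.652,0.328,0],"rotation":[0,0,-0.39],"claw":60}]'
python3 -m inch '[{"translation":[-0.652,0.328,-0.4],"rotation":[0,0,-0.394],"claw":60},{"translation":[-0.652,0.328,-0.4],"rotation":[0,0,-0.394],"claw":60},{"translation":[-0.652,0.328,-0.4],"rotation":[0,0,-0.394],"claw":60},{"translation":[-0.652,0.328,-0.4],"rotation":[0,0,-0.394],"claw":60},{"translation":[-0.652,0.328,-0.4],"rotation":[0,0,-0.394],"claw":60},{"translation":[-0.652,0.328,-0.4],"rotation":[0,0,-0.394],"claw":60},{"translation":[-0.652,0.328,-0.4],"rotation":[0,0,-0.394],"claw":60},{"translation":[-0.652,0.328,-0.4],"rotation":[0,0,-0.394],"claw":60},{"translation":[-0.652,0.328,-0.4],"rotation":[0,0,-0.394],"claw":60},{"translation":[-0.652,0.328,-0.4],"rotation":[0,0,-0.394],"claw":60}]'
python3 - <<'E'
from rig import robot
from h import *
for n in ("wrist","scene","top"):
    c=robot.calibration(n); im,d=robot.snapshot(n); cv2.imwrite(f"pics/{n}4.png",im[:,:,::-1]); np.savez(f"{n}4.npz",im=im,d=d,**c)
E
```

```text
time_s: 7.88
position: [0.6206, 0.0285, 0.3235]
ee_rot: [-3.139, 0.001, 0.888]
ft_force: [0.2, -0.4, -0.5]
width: 0.0603
grasp_force: 0.0
time_s: 8.72
position: [0.459, 0.1096, 0.2257]
ee_rot: [-3.141, 0.0, 0.065]
ft_force: [-0.2, 0.2, 0.1]
width: 0.0598
grasp_force: 0.0
```

View pics/wrist4.png

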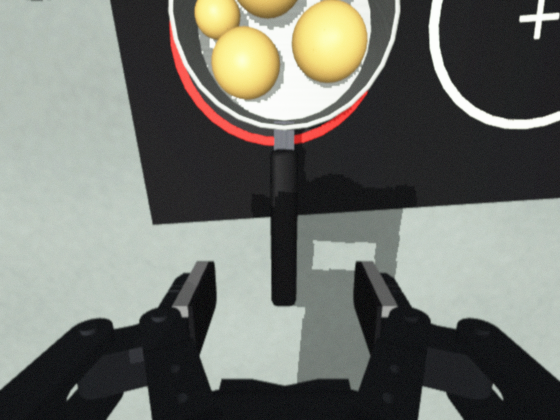

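View pics/top4.png

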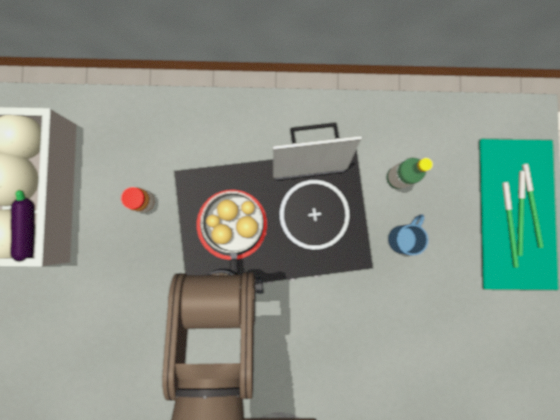

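The wrist view shows the handle centred between the fingers, at columns 272–297 and rows 150–305, with the white ring's cross at (540,20). The top view shows the cover open, the white ring's cross at (315,215) and the pan at (232,223). Next I measure the ring, and the handle in two views.

Run:
```python
from h import *
from scipy.optimize import least_squares
np.set_printoptions(precision=4,suppress=True)
t=load('top4.npz');s=load('scene4.npz');w=load('wrist4.npz');s0=load('scene0.npz')
im=t['im'].astype(int); m=np.zeros((420,560),bool); m[178:252,275:354]=1
m&=im.min(2)>120
cs=cv2.connectedComponentsWithStats(m.astype(np.uint8)); 
i=[k for k in range(1,cs[0]) if abs(cs[3][k]-[315,215]).max()<6 and cs[2][k,2]<20]; print(cs[2][i],cs[3][i]); ct=cs[3][i[0]]
print('cross top z=.06',onplane(t,ct,.06))
q=big(m); P=onplane(t,q,.06)
r=least_squares(lambda p:np.hypot(P[:,0]-p[0],P[:,1]-p[1])-p[2],[.608,-.08,.085],loss='soft_l1',f_scale=.002); print('ring top',r.x)
g=s['im'].astype(int); m=np.zeros((420,560),bool); m[250:270,252:272]=1; m&=g.min(2)>100
v,u=np.nonzero(m); c=np.array([u.mean(),v.mean()]); print('scene cross',c,m.sum(),onplane(s,c,.06),'tri',tri(t,ct,s,c))
# pan rim in scene and top via depth; handle in wrist
for n,c in(('top0',load('top0.npz')),('scene0',s0),('scene4',s),('wrist4',w)):
    u,v,X=cloud(c); m=(X[:,2]>.124)&(X[:,2]<.136)&(abs(np.hypot(X[:,0]-.584,X[:,1]-.118)-.0685)<.008)&(X[:,0]>.525)
    Q=X[m]; r=least_squares(lambda p:np.hypot(Q[:,0]-p[0],Q[:,1]-p[1])-.0685,[.58,.118],loss='soft_l1',f_scale=.002); print(n,'pan',r.x,m.sum(),np.percentile(Q[:,2],95))
    m=(X[:,2]>.11)&(X[:,2]<.135)&(X[:,0]<.49)&(X[:,0]>.37)&(abs(X[:,1]-.11)<.02)
    if n!='scene4' and m.sum()>20: H=X[m]; print('  handle',np.polyfit(H[:,0],H[:,1],1),H.min(0),H.max(0),np.median(H,0))
```

```text
[[308 208  14  13  87]] [[314.1839 213.8621]]
cross top z=.06 [[ 0.6083 -0.0787  0.06  ]]
ring top [ 0.608  -0.0785  0.0866]
scene cross [261.1702 258.0213] 47 [[ 0.6085 -0.0804  0.06  ]] tri [ 0.6081 -0.0791  0.0583]
top0 pan [0.5842 0.1178] 228 0.1331027521445832
  handle [0.0652 0.0799] [0.3772 0.096  0.1161] [0.49   0.1209 0.1303] [0.4337 0.1081 0.125 ]
scene0 pan [0.5848 0.1166] 225 0.1314983423701447
  handle [0.054  0.0812] [0.3769 0.0936 0.1118] [0.4896 0.1189 0.1281] [0.4357 0.1029 0.1233]
scene4 pan [0.585  0.1167] 227 0.13186412986537988
wrist4 pan [0.5853 0.1178] 1671 0.13137414866312896
  handle [0.0625 0.0811] [0.3772 0.0954 0.1191] [0.49   0.1213 0.1276] [0.4398 0.1085 0.125 ]
```

```bash
python3 -m inch '[{"translation":[0,0,-0.1],"rotation":[0,0,0],"claw":60},{"translation":[0,0,-0.2],"rotation":[0,0,0],"claw":60},{"translation":[0,0,-0.3],"rotation":[0,0,0],"claw":60},{"translation":[0,0,-0.4],"rotation":[0,0,0],"claw":60},{"translation":[0,0,-0.507],"rotation":[0,0,0],"claw":60},{"translation":[0,0,-0.507],"rotation":[0,0,0],"claw":50},{"translation":[0,0,-0.507],"rotation":[0,0,0],"claw":40},{"translation":[0,0,-0.507],"rotation":[0,0,0],"claw":32},{"translation":[0,0,-0.507],"rotation":[0,0,0],"claw":28},{"translation":[0,0,-0.507],"rotation":[0,0,0],"claw":25},{"translation":[0,0,-0.507],"rotation":[0,0,0],"claw":23},{"translation":[0,0,-0.507],"rotation":[0,0,0],"claw":21},{"translation":[0,0,-0.507],"rotation":[0,0,0],"claw":19},{"translation":[0,0,-0.507],"rotation":[0,0,0],"claw":10},{"translation":[0,0,-0.507],"rotation":[0,0,0],"claw":10},{"translation":[0,0,-0.507],"rotation":[0,0,0],"claw":10}]'
```

```text
time_s: 10.2
position: [0.4592, 0.1098, 0.1003]
ee_rot: [-3.141, -0.001, 0.063]
ft_force: [-2.9, 1.1, 6.4]
width: 0.0189
grasp_force: 59.8
```

```bash
python3 -m inch '[{"translation":[0.001,-0.01,0],"rotation":[0,0,0],"claw":10},{"translation":[0.004,-0.03,0],"rotation":[0,0,0],"claw":10},{"translation":[0.007,-0.06,0],"rotation":[0,0,0],"claw":10},{"translation":[0.012,-0.1,0],"rotation":[0,0,0],"claw":10},{"translation":[0.018,-0.15,0],"rotation":[0,0,0],"claw":10},{"translation":[0.024,-0.2,0],"rotation":[0,0,0],"claw":10},{"translation":[0.03,-0.25,0],"rotation":[0,0,0],"claw":10},{"translation":[0.035,-0.3,0],"rotation":[0,0,0],"claw":10},{"translation":[0.041,-0.35,0],"rotation":[0,0,0],"claw":10},{"translation":[0.047,-0.4,0],"rotation":[0,0,0],"claw":10},{"translation":[0.053,-0.45,0],"rotation":[0,0,0],"claw":10},{"translation":[0.059,-0.5,0],"rotation":[0,0,0],"claw":10},{"translation":[0.065,-0.55,0],"rotation":[0,0,0],"claw":10},{"translation":[0.071,-0.6,0],"rotation":[0,0,0],"claw":10},{"translation":[0.077,-0.65,0],"rotation":[0,0,0],"claw":10},{"translation":[0.083,-0.7,0],"rotation":[0,0,0],"claw":10},{"translation":[0.088,-0.74,0],"rotation":[0,0,0],"claw":10},{"translation":[0.091,-0.77,0],"rotation":[0,0,0],"claw":10},{"translation":[0.093,-0.788,0],"rotation":[0,0,0],"claw":10},{"translation":[0.093,-0.788,0],"rotation":[0,0,0],"claw":10}]'
cat > chk.py <<'E'
from rig import robot
from h import *
from scipy.optimize import least_squares
for n in ("top","scene","wrist"):
    c=robot.calibration(n); im,d=robot.snapshot(n); c=dict(c,im=im,d=d); cv2.imwrite(f"pics/{n}5.png",im[:,:,::-1])
    u,v,X=cloud(c); m=(X[:,2]>.124)&(X[:,2]<.136)&(abs(np.hypot(X[:,0]-.608,X[:,1]+.08)-.0685)<.02)&(X[:,0]>.545)&(X[:,0]<.69)
    Q=X[m]; r=least_squares(lambda p:np.hypot(Q[:,0]-p[0],Q[:,1]-p[1])-.0685,[.608,-.08],loss='soft_l1',f_scale=.002); print(n,'pan',r.x,m.sum())
print(robot.read_state()['ft_force'])
E
python3 chk.py
```

```text
time_s: 11.87
position: [0.4828, -0.0876, 0.1002]
ee_rot: [-3.141, -0.002, 0.063]
ft_force: [0.8, 1.8, 5.4]
width: 0.0191
grasp_force: 59.8
top pan [ 0.60759777 -0.07862791] 239
scene pan [ 0.60859724 -0.08033922] 291
wrist pan [ 0.60882369 -0.07939555] 5776
[-0.03688866  1.43510762  5.44330185]
```

Pan centre is within about 1 mm of the ring's centre. Release gently, rise and check.

```bash
python3 -m inch '[{"translation":[0,0,0],"rotation":[0,0,0],"claw":20},{"translation":[0,0,0],"rotation":[0,0,0],"claw":24},{"translation":[0,0,0],"rotation":[0,0,0],"claw":30},{"translation":[0,0,0],"rotation":[0,0,0],"claw":45},{"translation":[0,0,0],"rotation":[0,0,0],"claw":60},{"translation":[0,0,0],"rotation":[0,0,0],"claw":60},{"translation":[0,0,0],"rotation":[0,0,0],"claw":60},{"translation":[0,0,0.05],"rotation":[0,0,0],"claw":60},{"translation":[0,0,0.15],"rotation":[0,0,0],"claw":60},{"translation":[0,0,0.25],"rotation":[0,0,0],"claw":60},{"translation":[0,0,0.35],"rotation":[0,0,0],"claw":60},{"translation":[0,0,0.45],"rotation":[0,0,0],"claw":60},{"translation":[0,0,0.45],"rotation":[0,0,0],"claw":60},{"translation":[0,0,0.45],"rotation":[0,0,0],"claw":60}]'
python3 chk.py
```

```text
time_s: 13.18
position: [0.4828, -0.0877, 0.2134]
ee_rot: [3.14, -0.004, 0.063]
ft_force: [-0.5, -0.1, -0.5]
width: 0.0597
grasp_force: 0.0
top pan [ 0.60772049 -0.07867608] 242
scene pan [ 0.60852907 -0.08040362] 289
wrist pan [ 0.60883028 -0.07939735] 1963
[-0.15690821  0.36214087 -0.3335918 ]
```

View pics/scene5.png

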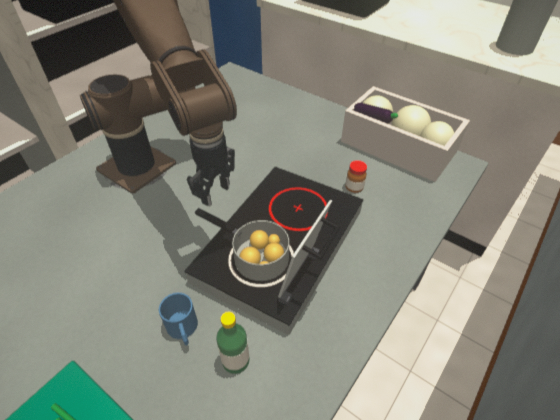

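The pan sits in the white ring at (260,255), the cover is open at (305,250), the gripper is clear at (210,180), and the bottle, jar and mug are where they were.

```bash
python3 -c "
from rig import robot
print(robot.sign_off())"
```

```text
the job is handed in; nothing more can be done
None
```

The job is handed in: the cover is open on its stop, the pan sits about 1 mm from the white ring's centre by camera, and the bottle, jar and mug look undisturbed; no verdict was returned.

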